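# Seat the slide incubation tray on the shaker and hold its lid open

### The job

Seat the closed slide incubation tray on the shaker: keeping it level, lower it over the two locating pins, handle end towards the shaker's control panel, until it lies flush, and let go of it. Then lift the tray's spring-closed lid by its wire handle and finish while still holding the handle, with the lid open at 50 degrees, so that I can lay a slide in while the lid still shades it. Leave the other things on the bench where they are.

Things in the scene. Friction and masses are not known exactly. Their poses are not given: they have to be found in the camera images.
- tray: The tray, loose, 0.5 to 0.8 kg: a black slide box with a black lid on a bright aluminium base plate 150 (x) x 60 (y) x 8 mm. Origin: centre of its underside; x axis from the handle end to the hinge end, z up. On the plate, centred, stands the box, 100 (x) x 60 (y) mm. A wire handle sticks out beyond the handle end.
- tray_center (a point): Centre of the tray, 21 mm above its underside, axes as the tray's. Grip it here across its 60 mm width: the vertical side walls (100 mm long in x) reach from the underside to 34 mm above it. The shut lid is 56 mm wide, 2 mm inside each wall, and tops out at 42 mm (46 mm where the handle is fixed to it).
- hole_front (a point): Centre of the round 10 mm through hole in the base plate near the handle end, at the level of the plate's underside, 62 mm from the tray's centre.
- hole_rear (a point): Centre of the round 10 mm through hole in the base plate near the hinge end, at the level of the plate's underside (62 mm from the tray's centre).
- pin_front (a point): Foot of the steel locating pin nearer the shaker's control panel, at the level of the mat on which the tray shall lie (56 mm above the bench). Pin 8 mm in diameter, 15 mm tall, with a bullet nose over its upper 5 mm; it goes into hole_front.
- pin_rear (a point): Foot of the other, equal locating pin, 124 mm behind the front one; it goes into hole_rear.
- shaker: White orbital shaker standing fast on the bench, switched off, 196 x 188 mm, platform with a dark grey rubber mat 56 mm above the bench; origin at the centre of its underside, its control panel with knob and display on its -x side, x axis from the front pin to the rear pin, z up.
- handle (a point): Middle of the handle's round cross bar: 9 mm thick, along the tray's y axis, 40 mm clear between the side wires. Lid shut: 40 mm above the tray's underside (96 mm above the bench once seated), 29 mm free gap to the lid's front edge, free space below. It moves on a circle of radius 139 mm about the hinge line and can turn between the fingers, so the gripper may stay pointing down.
- lid_hinge (a point): Middle of the lid's hinge line, which runs along the tray's y axis, 37 mm above the tray's underside, 53 mm from the tray's centre at the hinge end. The bar's centre lies 3 mm above the lid's hinge plane.
- lid (a joint): Opening angle of the lid in rad: 0 shut, growing as the handle end rises; mechanical stop at 1.30. A spring and its weight pull it shut from every angle (about 1 N at the handle). 50 degrees is 0.873.
- lid_handle: The wire handle itself, fixed to the lid (see handle); its origin lies on the hinge line.
- counting_slide: Glass counting slide, 33 x 75 x 5 mm, lying on the bench; leave alone.
- amber_bottle: Small amber bottle with a black cap, 46 mm thick, 92 mm tall; leave alone.
- timer: White bench timer with coloured keys, 60 x 66 x 17 mm; leave alone.
- tweezers: Steel tweezers lying flat, 17 x 123 x 10 mm; leave alone.

How it is judged:
By the outcome, as a careful person would: the job done as asked, in the order asked, and still so for the second after the job is handed in, while the arm keeps its last pose, push and grip.
It also fails if it takes over 61 s, if anything falls off the work surface, if the arm or the gripper's body presses on something with over 40 N, if the wrist force passes 120 N, or if a joint passes its speed limit or range.

### The arm

A 6-joint arm with a two-finger parallel gripper is mounted at the origin on a cart in front of the work surface, level with it; the furniture and walls round the work are solid. World frame = base frame: x ahead of the robot, y to its left, z up, the work surface at z = 0. Lengths are in m, angles in degrees, forces in N, time in s.
With the tool pointing down it reaches from about 0.4 to 0.825 m from the base axis. Payload 7 kg.
Tool frame: the origin (TCP) lies on the centre line of the jaws, within the pads' length; the fingertips stand 8 mm ahead of it and the grasp point (between the pads) lies 11 mm behind it; z points along the fingers, y is the line along which they close (so a half turn about z gives the same grasp; the last joint's range is limited). The gripper opens to 88 mm and grips with 3 to 60 N. Pads are 19 mm wide; open, the fingers measure 130 mm over their backs; the gripper's body (78 mm by 193 mm) begins 47 mm behind the grasp point.
Start: joints at [89.387, 20.546, 0.682, 0, -70.136, -16.507], TCP at [0.199, 0.645, 0.235] pointing down, gripper open.
Joint ranges: [-176.03, 176.03], [-82.01, 121.73], [-58.28, 71.71], [-173.87, 95.51], [-174.79, -0.11], [-173.66, 173.66]. Speed limits (degrees/s): [136.94, 136.94, 172.46, 180, 180, 180].

### API

Orientations are given as [roll, pitch, yaw] about the fixed x, y, z axes, in that order (R = Rz(yaw) Ry(pitch) Rx(roll)).
In Python, from plant import ctrl, vision gives the robot as it stands. The module is installed in compiled form; this text tells all that it offers.
- The arm moves only by the tool move_arm, never from a script. Its argument "moves" is one flat list of numbers, 7 for each row, row after row: the finger opening in cm, from 0 to 8.76, then the shift along the tool's x, y, z in cm, then the turn, a rotation vector about the tool's x, y, z in rad. A call has 1 to 8 rows; each row shifts and turns the commanded pose from where the row before left it, along the tool's axes as they then stand; what a row does not reach is not made up. A row lasts 1/10 s, in which the tool goes at most 50 mm and 8.59 degrees, less where a joint would pass 70% of its speed; a pose out of reach is approached as far as the arm can. A call with a gripper value outside its range is refused whole. The fingers move at their own pace and stop on an object; the grip force is fixed at half the most. Time passes only in rows, so rows that do not move let the fingers close. It gives the time, the measured TCP pose, the force, the opening and the grip force at its end, in the units of the state.
- ctrl.get_obs(): the state, without advancing time (a new reading comes with each control period).
- vision.snapshot(name): name is "scene" or "top" or "wrist"; returns (picture, depth): 400x640x3 uint8, red, green, blue; 400x640 float32, m along the optical axis (not along the pixel's ray), 0 where there is no reading.
- vision.camera_model(name): a dict with "vertical_fov" (degrees; the focal length in pixels is half the picture's height over the tangent of half this angle, whatever the lens; pixels are square), "cx", "cy" (the principal point, pixels), "cam_to_world" (4x4, takes a point from camera to world coordinates). Camera axes: x right, y down, z forward; pixel columns grow to the right and rows downward; lengths in m; the calibration is good to about 2 mm. A picture is of the moment at which its call begins: read the wrist's pose just before it. camera_model takes no time and is no camera call; for the wrist camera it gives the pose at the moment of the call.
- ctrl.close_job(): hands the job in; it is judged then, once.
The state is a dict: "clock": time; "joint_pos": joint angles; "qvel": joint speeds; "tau": joint torques, N m; "tool_pos": TCP position; "orientation": TCP orientation; "force": force on the tool from outside, world axes, zero at the start; "moment": the same for the moment, N m; "opening": finger opening in m; "gripper_force": force on a finger pad.
Only numpy, scipy, OpenCV 4.12 (cv2) and the standard library are available. Lean on these libraries where they do the work, as an engineer would, in place of code of your own. Each camera call takes 0.05 s, during which the arm holds its last target. There are 200 camera calls.

## Working session

There is one attempt and no reset: what is moved stays moved. The work goes in short steps, Python scripts to look and compute and a tool call to move; the robot and the scene stay as the last step left them, time stands still between calls to the robot, and variables do not carry over. Pictures are saved under pics/ and viewed, at most 12 in all, crops included, and the job is handed in when it is done.

Besides the shell and the picture viewer there is one more tool, called after ">>>" as name(argument=value, ...), one argument or row to a line, values as JSON. move_arm: Moves the arm, as the interface text tells. Its arguments: {"type":"object","properties":{"moves":{"type":"array"}},"required":["moves"]}

```bash
mkdir -p pics; cat > h.py <<'E'
import numpy as np, cv2
from plant import ctrl, vision
def snap(n,f):
    m=vision.camera_model(n); p,d=vision.snapshot(n); cv2.imwrite('pics/'+f+'.png',p[:,:,::-1]); np.savez('pics/'+f,p=p,d=d,T=np.array(m['cam_to_world']),k=np.array([200/np.tan(np.radians(m['vertical_fov']/2)),m['cx'],m['cy']]))
def px(f,u,v,z=None):
    a=np.load('pics/'+f+'.npz'); F,cx,cy=a['k']; T=a['T']
    r=np.array([(u-cx)/F,(v-cy)/F,1.]); 
    if z is None:
        w=a['d'][int(v)-1:int(v)+2,int(u)-1:int(u)+2]; return T[:3,:3]@(r*np.median(w))+T[:3,3]
    d=T[:3,:3]@r; return T[:3,3]+d*(z-T[2,3])/d[2]
E
python3 - <<'E'
from h import *
o=ctrl.get_obs(); print(o)
snap('top','top1'); snap('scene','sc1')
print({k:np.round(v,3) for k,v in vision.camera_model('top').items()})
E
```

```text
{'clock': 0.0, 'joint_pos': array([ 8.93877233e+01,  2.05901414e+01,  6.32173102e-01, -2.06499864e-02,
       -7.01343563e+01, -1.65066025e+01]), 'qvel': array([-0.05856984, -0.00322473,  0.03665635, -0.0052005 , -0.04738436,
       -0.04255534]), 'tau': array([ 7.88056550e-04, -5.82728219e+01,  2.93041205e+01,  6.99707374e+00,
        6.96711868e-03, -1.66646969e-04]), 'tool_pos': array([0.19857437, 0.64462371, 0.23362344]), 'orientation': array([ 1.79905964e+02, -7.62224711e-03, -1.71259058e+01]), 'force': array([-0.1323448 ,  1.26745257,  0.48315434]), 'moment': array([-0.0027375 , -0.01041561,  0.04704071]), 'gripper_force': 0.0, 'opening': 0.08763744004186844}
{'vertical_fov': np.float64(44.476), 'cx': np.float64(320.976), 'cy': np.float64(194.966), 'cam_to_world': array([[-8.000e-03, -9.850e-01,  1.730e-01,  2.830e-01],
       [-1.000e+00,  9.000e-03,  1.000e-03,  2.260e-01],
       [-3.000e-03, -1.730e-01, -9.850e-01,  1.495e+00],
       [ 0.000e+00,  0.000e+00,  0.000e+00,  1.000e+00]])}
```

View pics/top1.png

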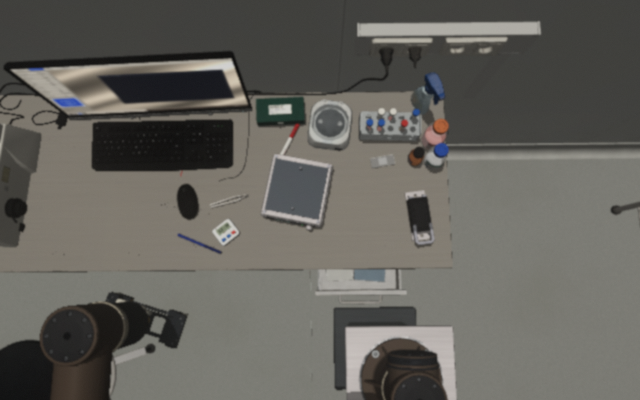

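View pics/sc1.png

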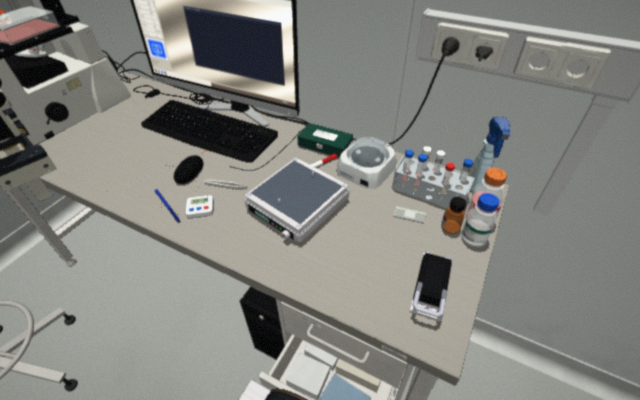

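The top view shows the tray at about (420,217) with its handle down, at (424,241). The shaker is at about (298,190), with its panel and knob at the bottom (310,228) and its pins near (302,164) and (293,212). I'll enlarge both.

```bash
python3 - <<'E'
from h import *
p=cv2.imread('pics/top1.png')
a=cv2.resize(p[180:255,390:450],None,fx=7,fy=7,interpolation=cv2.INTER_CUBIC)
b=cv2.resize(p[150:240,255:340],None,fx=4.5,fy=4.5,interpolation=cv2.INTER_CUBIC)
c=np.zeros((530,810,3),np.uint8); c[:a.shape[0],:a.shape[1]]=a; b=b[:530,:380]; c[:b.shape[0],425:425+b.shape[1]]=b
cv2.imwrite('pics/crop1.png',np.minimum(c[:,:800]*1.5,255).astype(np.uint8))
for n,u,v,z in [('tray c',419,213,.042),('bar',424,242,.04),('pinT',302,164,.071),('pinB',293,212,.071),('shk',298,190,.056)]: print(n,px('top1',u,v,z).round(4),px('top1',u,v).round(4))
E
```

```text
tray c [ 0.4803 -0.0649  0.042 ] [ 0.48   -0.0644  0.0441]
bar [ 0.3936 -0.0764  0.04  ] [ 0.3935 -0.0761  0.0415]
pinT [0.6271 0.2842 0.071 ] [0.6306 0.2848 0.0566]
pinB [0.4825 0.3109 0.071 ] [0.4852 0.312  0.0522]
shk [0.551  0.2969 0.056 ] [0.5512 0.297  0.0549]
```

View pics/crop1.png

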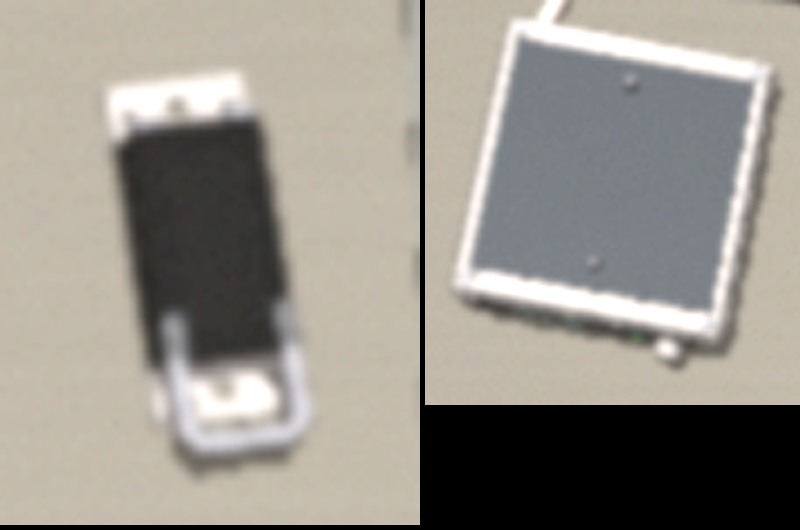

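```bash
python3 - <<'E'
from h import *
q={n:px('top1',u,v,z) for n,u,v,z in [('hr',415.3,194.3,.008),('hf',422.1,234.6,.008),('bar',425,242.4,.042),('lid',418.9,215,.042),('pr',300.1,167.8,.071),('pf',291.9,208,.071)]}
for n in q: print(n,q[n].round(4))
f=lambda a,b:(np.degrees(np.arctan2(*(q[a]-q[b])[1::-1])),np.linalg.norm(q[a]-q[b]),((q[a]+q[b])/2).round(4))
print(f('hr','hf'),f('pr','pf'))
m=vision.camera_model('wrist'); o=ctrl.get_obs()
from scipy.spatial.transform import Rotation as R
Rt=R.from_euler('xyz',o['orientation'],degrees=True).as_matrix();T=np.array(m['cam_to_world'])
print(Rt.round(2)); print((Rt.T@T[:3,:3]).round(3), Rt.T@(T[:3,3]-o['tool_pos']),m['vertical_fov'])
E
```

```text
hr [ 0.5432 -0.0628  0.008 ]
hf [ 0.4186 -0.0782  0.008 ]
bar [ 0.3922 -0.0789  0.042 ]
lid [ 0.4742 -0.0643  0.042 ]
pr [0.6155 0.2899 0.071 ]
pf [0.4945 0.3142 0.071 ]
(np.float64(7.081400434073047), np.float64(0.12559883216196258), array([ 0.4809, -0.0705,  0.008 ])) (np.float64(-11.327671280565598), np.float64(0.12349794477876996), array([0.555, 0.302, 0.071]))
[[ 0.96 -0.29 -0.  ]
 [-0.29 -0.96 -0.  ]
 [ 0.    0.   -1.  ]]
[[ 0.    -0.959 -0.284]
 [ 1.     0.001 -0.001]
 [ 0.001 -0.284  0.959]] [ 0.07770327  0.00024071 -0.14938511] 68.89665208836408
```

>>> move_arm(
  moves=[8.76, 3.66, 3.39, 0, 0, 0, 0, 8.76, 3.66, 3.39, 0, 0, 0, 0, 8.76, 3.66, 3.39, 0, 0, 0, 0, 8.76, 3.66, 3.39, 0, 0, 0, 0, 8.76, 3.66, 3.39, 0, 0, 0, 0, 8.76, 3.66, 3.39, 0, 0, 0, 0, 8.76, 3.66, 3.39, 0, 0, 0, 0, 8.76, 3.66, 3.39, 0, 0, 0, 0],
)

```text
clock: 0.9
tool_pos: [0.3991, 0.2977, 0.2346]
orientation: [-180.0, 0.0, -17.1]
force: [1.0, 1.0, 0.4]
opening: 0.0876
gripper_force: 0.0
```

>>> move_arm(
  moves=[8.76, 2.1, 4.2, 0, 0, 0, 0, 8.76, 2.1, 4.2, 0, 0, 0, 0, 8.76, 2.1, 4.2, 0, 0, 0, 0, 8.76, 2.1, 4.2, 0, 0, 0, 0, 8.76, 2.1, 4.2, 0, 0, 0, 0, 8.76, 2.1, 4.2, 0, 0, 0, 0, 8.76, 2.1, 4.2, 0, 0, 0, 0, 8.76, 2.1, 4.2, 0, 0, 0, 0],
)

```text
clock: 1.7
tool_pos: [0.4601, -0.0728, 0.2347]
orientation: [-180.0, -0.0, -17.1]
force: [1.4, 1.5, 0.2]
opening: 0.0876
gripper_force: 0.0
```

>>> move_arm(
  moves=[8.76, 0, 0, 0, 0, 0, -0.14, 8.76, 0, 0, 0, 0, 0, -0.14, 8.76, 0, 0, 0, 0, 0, -0.14, 8.76, 0, 0, 0, 0, 0, 0, 8.76, 0, 0, 0, 0, 0, 0],
)

```text
clock: 2.2
tool_pos: [0.4602, -0.0709, 0.2344]
orientation: [-180.0, 0.0, 6.7]
force: [0.2, 0.6, 0.6]
opening: 0.0877
gripper_force: 0.0
```

```bash
python3 - <<'E'
from h import *
o=ctrl.get_obs(); print(o['clock'],o['tool_pos'],o['orientation'],o['force'])
snap('wrist','w1')
E
```

```text
2.2 [ 0.46018776 -0.07085958  0.23440362] [-1.79997281e+02  1.88878495e-02  6.70536621e+00] [0.15998253 0.62386435 0.5917201 ]
```

View pics/w1.png

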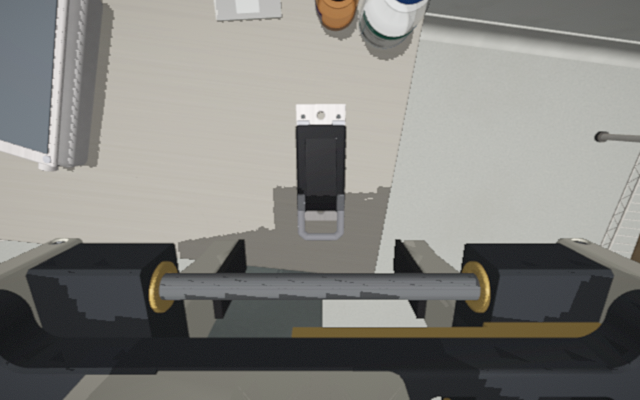

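The wrist view shows the tray at columns 296–346, almost parallel to the tool. The rear hole is at (321,115), the front hole at about (321,214) and the bar at about (321,237).

```bash
python3 - <<'E'
from h import *
q={n:px('w1',u,v,z)[:2] for n,u,v,z in [('hr',320.8,115,.008),('hf',321.3,213,.008),('bar',321.3,236.5,.043),('cTL',295.5,104,.008),('cTR',345.5,104,.008),('boxTL',296.5,126,.034),('boxTR',345.5,126,.034)]}
for n in q: print(n,q[n].round(4))
f=lambda a,b:(np.degrees(np.arctan2(*(q[a]-q[b])[1::-1])).round(2),np.linalg.norm(q[a]-q[b]).round(4),((q[a]+q[b])/2).round(4))
print(f('hr','hf'),f('hr','bar'),f('cTL','cTR'),f('boxTL','boxTR'))
a=np.load('pics/w1.npz')
import sys
g=cv2.cvtColor(a['p'],cv2.COLOR_RGB2GRAY)[100:245,285:357]
cv2.imwrite('pics/c2.png',cv2.resize(g,None,fx=4,fy=4,interpolation=cv2.INTER_CUBIC))
E
```

```text
hr [ 0.5422 -0.0634]
hf [ 0.4163 -0.0791]
bar [ 0.3967 -0.0813]
cTL [ 0.5513 -0.0313]
cTR [ 0.5584 -0.0918]
boxTL [ 0.5265 -0.0369]
boxTR [ 0.5331 -0.0932]
(np.float64(7.12), np.float64(0.1268), array([ 0.4792, -0.0713])) (np.float64(7.0), np.float64(0.1465), array([ 0.4694, -0.0723])) (np.float64(96.72), np.float64(0.0609), array([ 0.5548, -0.0615])) (np.float64(96.73), np.float64(0.0567), array([ 0.5298, -0.065 ]))
```

View pics/c2.png

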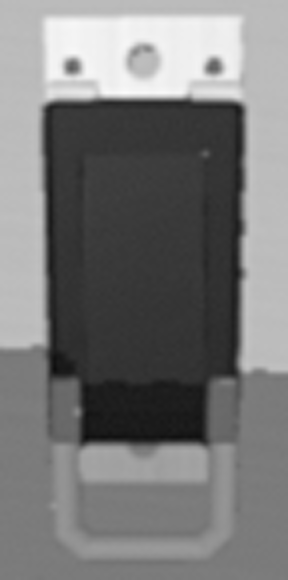

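The crop confirms the rear hole at (320.6,114.9) and shows the front hole partly hidden. The tray centre is (0.481, −0.071) and its yaw about 6.9°. I'll go down and grip.

>>> move_arm(
  moves=[8.76, 1, 0.13, 4, 0, 0, 0, 8.76, 1.06, 0.13, 4, 0, 0, -0.003, 8.76, 0, 0, 4, 0, 0, 0, 8.76, 0, 0, 4, 0, 0, 0, 8.76, 0, 0, 3, 0, 0, 0, 8.76, 0, 0, 2, 0, 0, 0, 8.76, 0, 0, 1.1, 0, 0, 0, 8.76, 0, 0, 0, 0, 0, 0],
)

```text
clock: 3.05
tool_pos: [0.4804, -0.071, 0.0124]
orientation: [180.0, 0.2, 7.0]
force: [-0.5, 0.5, -0.2]
opening: 0.0874
gripper_force: 0.0
```

>>> move_arm(
  moves=[5.0, 0, 0, 0, 0, 0, 0, 5.0, 0, 0, 0, 0, 0, 0, 5.0, 0, 0, 0, 0, 0, 0, 5.0, 0, 0, 0, 0, 0, 0, 5.0, 0, 0, 0, 0, 0, 0, 5.0, 0, 0, 0, 0, 0, 0],
)

```text
clock: 3.65
tool_pos: [0.4817, -0.0706, 0.0144]
orientation: [-180.0, -0.1, 7.1]
force: [-1.4, 2.3, 6.2]
opening: 0.06
gripper_force: 30.0
```

>>> move_arm(
  moves=[5.0, 0, 0, -0.5, 0, 0, 0, 5.0, 0, 0, -1.5, 0, 0, 0, 5.0, 0, 0, -3, 0, 0, 0, 5.0, 0, 0, -4, 0, 0, 0, 5.0, 0, 0, -4, 0, 0, 0, 5.0, 0, 0, -3, 0, 0, 0, 5.0, 0, 0, 0, 0, 0, 0, 5.0, 0, 0, 0, 0, 0, 0],
)

```text
clock: 4.45
tool_pos: [0.4801, -0.0709, 0.173]
orientation: [-179.9, 0.0, 7.1]
force: [0.1, 0.5, -7.5]
opening: 0.0598
gripper_force: 30.0
```

```bash
python3 - <<'E'
from h import *
o=ctrl.get_obs(); print(o['clock'],o['tool_pos'],o['orientation'],o['force'],o['moment'])
snap('wrist','w2')
p=cv2.imread('pics/w2.png'); cv2.imwrite('pics/w2c.png',cv2.resize(p[30:260,220:420],None,fx=2.6,fy=2.6,interpolation=cv2.INTER_CUBIC))
E
```

```text
4.45 [ 0.4801334  -0.07091946  0.17301696] [-1.79948439e+02  2.50122849e-02  7.07253299e+00] [ 0.0514345   0.53235808 -7.51200812] [-0.03482901  0.07187136 -0.00273677]
```

View pics/w2c.png

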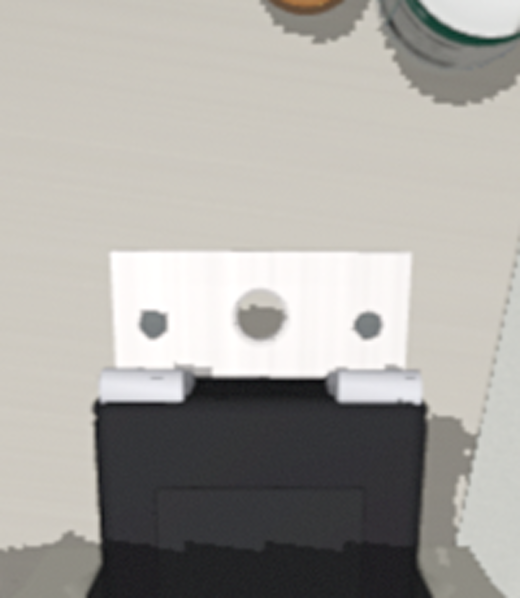

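The tray hangs level and square in the grip, with the rear hole at picture pixel (319.9,150.5). Next I'll move behind the shaker, where both pins come into view ahead of the tray.

>>> move_arm(
  moves=[5, -0.1, -1.5, -0.3, 0, 0, 0, 5, -0.2, -3, -0.3, 0, 0, 0, 5, -0.3, -4, -0.4, 0, 0, 0, 5, -0.3, -4.2, -0.4, 0, 0, 0, 5, -0.3, -4.2, -0.4, 0, 0, 0, 5, -0.3, -4.2, -0.2, 0, 0, 0, 5, -0.3, -4.2, 0, 0, 0, 0, 5, -0.3, -4.2, 0, 0, 0, 0],
)

```text
clock: 5.3
tool_pos: [0.4219, 0.2198, 0.1914]
orientation: [179.9, 0.2, 7.1]
force: [1.7, 0.5, -6.8]
opening: 0.0595
gripper_force: 30.0
```

>>> move_arm(
  moves=[5, -0.3, -4.2, 0, 0, 0, 0, 5, -0.3, -4, 0, 0, 0, 0, 5, -0.3, -2.2, 0, 0, 0, 0, 5, 0, -1, 0, 0, 0, 0.08, 5, 0, 0, 0, 0, 0, 0.12, 5, 0, 0, 0, 0, 0, 0.12, 5, 0, 0, 0, 0, 0, 0, 5, 0, 0, 0, 0, 0, 0],
)

```text
clock: 6.1
tool_pos: [0.4001, 0.3303, 0.1918]
orientation: [179.8, 0.1, -11.0]
force: [0.3, -0.2, -6.2]
opening: 0.0595
gripper_force: 30.0
```

```bash
python3 - <<'E'
from h import *
o=ctrl.get_obs(); print(o['clock'],o['tool_pos'],o['orientation'],o['force'],o['moment'])
snap('wrist','w3')
E
```

```text
6.1 [0.40010245 0.33033777 0.19180929] [ 1.79821868e+02  7.89688692e-02 -1.10343009e+01] [ 0.3348365  -0.19398863 -6.22001421] [ 0.0205646  -0.02331955  0.01552594]
```

View pics/w3.png

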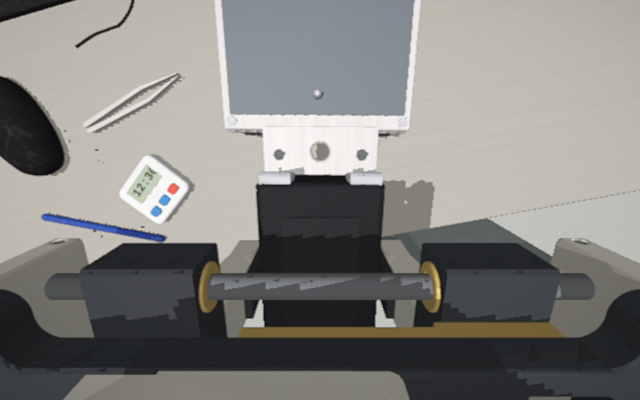

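The front pin shows at about (318.5,93.5) and the rear hole at (320,151), but the rear pin is out of view. I'll move 8 cm forward for it.

>>> move_arm(
  moves=[5, 2, 0, 0, 0, 0, 0, 5, 3, 0, 0, 0, 0, 0, 5, 3, 0, 0, 0, 0, 0, 5, 0, 0, 0, 0, 0, 0, 5, 0, 0, 0, 0, 0, 0, 5, 0, 0, 0, 0, 0, 0],
)

```text
clock: 6.75
tool_pos: [0.4786, 0.3152, 0.1931]
orientation: [180.0, 0.0, -11.2]
force: [0.6, 0.5, -6.2]
opening: 0.0597
gripper_force: 30.0
```

```bash
python3 - <<'E'
from h import *
o=ctrl.get_obs(); print(o['clock'],o['tool_pos'],o['orientation'],o['force'],o['moment'])
snap('wrist','w4')
z=lambda f,v0,v1:cv2.resize(cv2.imread(f'pics/{f}.png')[v0:v1,280:360],None,fx=5,fy=5,interpolation=cv2.INTER_CUBIC)
cv2.imwrite('pics/w34.png',np.hstack([z('w3',60,180),z('w4',50,170)])[:600])
E
```

```text
6.75 [0.47863243 0.31523455 0.1930685 ] [ 1.79954432e+02  4.18790021e-02 -1.11716983e+01] [ 0.56356905  0.46323812 -6.22466221] [-0.02896239  0.02109944 -0.02344668]
```

View pics/w34.png

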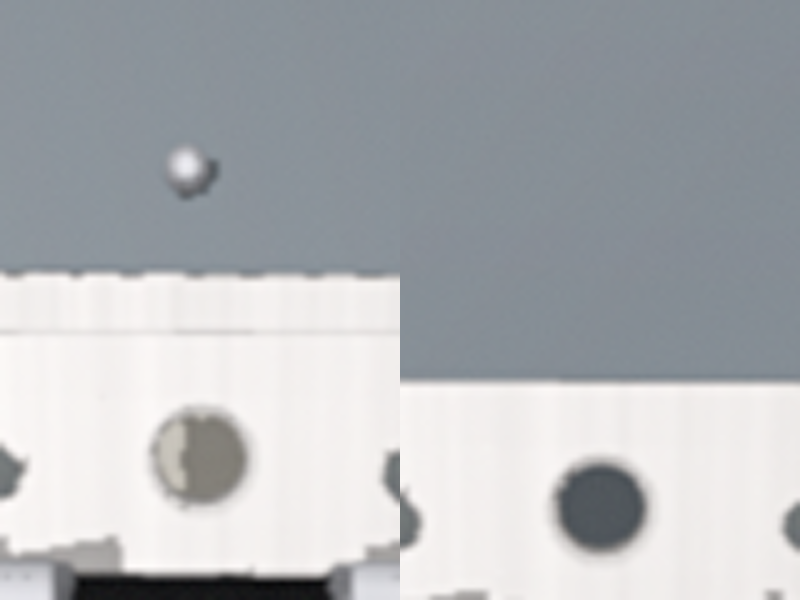

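The front pin is at (317.4,93.2) in w3, and the hole is at (319.5,150.7) in both pictures. The rear pin lies above this crop, so I'll find it with code.

```bash
python3 - <<'E'
from h import *
for f,lo,hi in [('w3',70,110),('w4',0,110)]:
    a=np.load(f'pics/{f}.npz'); g=cv2.cvtColor(a['p'],cv2.COLOR_RGB2GRAY).astype(int)[lo:hi,250:390]
    m=(abs(g-np.median(g))>18).astype(np.uint8)
    n,_,s,c=cv2.connectedComponentsWithStats(m)
    for i in range(1,n):
        if 12<s[i][4]<400: print(f,s[i],c[i]+[250,lo])
print(px('w3',317.4,93.2,.068))
for f in('w3','w4'): print('hole',px(f,319.5,150.7),px(f,319.5,144))
for n in('w3',): print('plate',[px(n,u,160).round(4) for u in(270,350)],[px('w4',u,v).round(4) for u,v in((300,130),(320,165),(340,130))])
E
```

```text
w3 [64 19 10 11 67] [318.11940299  94.20895522]
w4 [64 33 11 15 93] [318.78494624  40.46236559]
[0.49770276 0.31248055 0.068     ]
hole [ 0.44137488  0.32133818 -0.00076838] [ 0.44885267  0.31988405 -0.00080302]
hole [0.52567273 0.30544892 0.05564942] [0.53188563 0.30422453 0.05493457]
plate [array([0.4607, 0.3452, 0.1845]), array([0.4525, 0.3031, 0.1847])] [array([0.5513, 0.3109, 0.1858]), array([0.5315, 0.3042, 0.1862]), array([0.5473, 0.2904, 0.1856])]
```

```bash
python3 - <<'E'
from h import *
pf=px('w3',317.4,93.3,.067); pr=px('w4',317.9,37.5,.067)
h3=px('w3',319.4,150.7,.1845); h4=px('w4',319.6,150.6,.186)
ang=lambda v:np.degrees(np.arctan2(v[1],v[0]))
print('pf',pf,'pr',pr,'d',np.linalg.norm(pr-pf),'yaw',ang(pr-pf))
t3=np.array([.40010,.33034]);t4=np.array([.47863,.31523])
for h,t in((h3,t3),(h4,t4)): 
  d=h[:2]-t; print('hole',h,'off',np.linalg.norm(d),ang(d))
d=t4-t3;print('tool',ang(d))
# mask plate edge orientation in w4
a=np.load('pics/w4.npz');g=cv2.cvtColor(a['p'],cv2.COLOR_RGB2GRAY).astype(int)
e=[(u,np.argmax(np.diff(g[110:145,u]))+110.5) for u in range(268,375,3)]
e=np.array(e);k=np.polyfit(e[:,0],e[:,1],1);r=e[:,1]-np.polyval(k,e[:,0]);print('edge slope',k,np.abs(r).max())
A=px('w4',270,np.polyval(k,270),.186);B=px('w4',370,np.polyval(k,370),.186);print('plate yaw',ang(B-A)+90)
E
```

```text
pf [0.49769932 0.31248507 0.067     ] pr [0.61939854 0.28837039 0.067     ] d 0.12406537154544024 yaw -11.207965284251571
hole [0.46046098 0.31827254 0.1845    ] off 0.061555435229710784 -11.30561395515481
hole [0.53899654 0.30289147 0.186     ] off 0.06161459361597497 -11.551776911042435
tool -10.891209736932318
edge slope [1.35135135e-02 1.21752252e+02] 0.5180180180180116
plate yaw -11.902391529156517
```

>>> move_arm(
  moves=[5, 2, -0.06, 0, 0, 0, -0.005, 5, 3, -0.06, 0, 0, 0, 0, 5, 2.5, 0, 0, 0, 0, 0, 5, 0.67, 0, 2, 0, 0, 0, 5, 0, 0, 3, 0, 0, 0, 5, 0, 0, 3, 0, 0, 0, 5, 0, 0, 2, 0, 0, 0, 5, 0, 0, 0, 0, 0, 0],
)

```text
clock: 7.6
tool_pos: [0.5572, 0.3001, 0.0903]
orientation: [179.7, 0.2, -10.9]
force: [-0.6, -0.5, -6.3]
opening: 0.0596
gripper_force: 30.0
```

>>> move_arm(
  moves=[5, 0, 0, 0, 0, 0, 0, 5, 0, 0, 0, 0, 0, 0],
)

```text
clock: 7.8
tool_pos: [0.5604, 0.3022, 0.0955]
orientation: [-179.9, -0.1, -10.9]
force: [0.4, 0.3, -6.3]
opening: 0.06
gripper_force: 30.0
```

```bash
python3 - <<'E'
from h import *
o=ctrl.get_obs(); print(o['clock'],o['tool_pos'],o['orientation'],o['force'],o['moment'])
snap('wrist','w5')
p=cv2.imread('pics/w5.png'); cv2.imwrite('pics/w5c.png',cv2.resize(p[100:200,270:370],None,fx=6,fy=6,interpolation=cv2.INTER_CUBIC))
E
```

```text
7.8 [0.56035576 0.30222435 0.09546912] [-1.79878697e+02 -1.15224677e-01 -1.08679368e+01] [ 0.36951061  0.25779414 -6.26556209] [-0.00797485 -0.09025832 -0.02339067]
```

View pics/w5c.png

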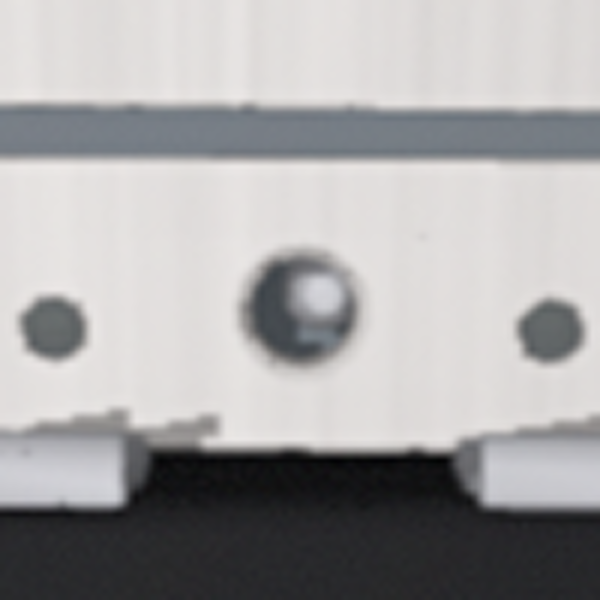

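The rear hole is centred at crop (301,308) and the pin nose shows inside it at about (318,295). That is right and slightly forward, so I'll work out the correction.

```bash
python3 - <<'E'
from h import *
from scipy.spatial.transform import Rotation as R
o=ctrl.get_obs(); print(o['clock'],o['tool_pos'],o['orientation'])
c=lambda x,y:(270+x/6-.42,100+y/6-.42)
Rt=R.from_euler('xyz',[180,0,-11.1],degrees=True).as_matrix()
for zt in(.0955,.0925):
  h=px('w5',*c(301,308),zt-.0075); 
  for xy in((318,293),(316,298),(322,298)):
    print(zt,xy,(Rt.T@(px('w5',*c(*xy),.0705)-h))*1000)
print(px('w5',*c(200,210)),px('w5',*c(400,400)),px('w5',*c(318,293)))
# edge yaw vs tray in w5: far plate edge
E
```

```text
7.85 [0.56031276 0.30216672 0.0954953 ] [-1.79866725e+02 -1.14240392e-01 -1.08810817e+01]
0.0955 (318, 293) [-0.31394433  1.65128211 17.5       ]
0.0955 (316, 298) [-0.79964719  1.45820654 17.5       ]
0.0955 (322, 298) [-0.79691641  2.04842164 17.5       ]
0.0925 (318, 293) [-9.07288586e-03  1.65345931e+00  1.45000000e+01]
0.0925 (316, 298) [-0.49477575  1.46038374 14.5       ]
0.0925 (322, 298) [-0.49204497  2.05059884 14.5       ]
[0.63053883 0.29723974 0.08832833] [0.61085304 0.28297579 0.08794198] [0.61987493 0.28863526 0.0697861 ]
```

```bash
python3 - <<'E'
from h import *
g=cv2.cvtColor(np.load('pics/w5.npz')['p'],cv2.COLOR_RGB2GRAY).astype(float)
g=cv2.GaussianBlur(g,(3,3),0)
def edge(lo,hi,sgn):
    e=[]
    for u in range(250,391,2):
        s=np.clip(sgn*np.diff(g[lo:hi,u]),0,None); s[s<s.max()*.3]=0
        e.append((u,lo+.5+(s*np.arange(len(s))).sum()/s.sum()))
    e=np.array(e)
    for _ in range(3):
        k=np.polyfit(*e.T,1); r=abs(e[:,1]-np.polyval(k,e[:,0])); e=e[r<=max(2*r.std(),.3)]
    return k,len(e),r.max()
print(edge(112,122,-1),edge(121,131,1))
E
```

```text
(array([1.09027749e-02, 1.13788680e+02]), 71, np.float64(0.29700505473319083)) (array([4.56439278e-03, 1.24767413e+02]), 59, np.float64(0.5081550885228268))
```

>>> move_arm(
  moves=[5, -0.05, 0.13, 0, 0, 0, 0.006, 5, 0, 0, 0, 0, 0, 0, 5, 0, 0, 0.4, 0, 0, 0, 5, 0, 0, 0.3, 0, 0, 0, 5, 0, 0, 0.2, 0, 0, 0, 5, 0, 0, 0.2, 0, 0, 0, 5, 0, 0, 0, 0, 0, 0, 5, 0, 0, 0, 0, 0, 0],
)

```text
clock: 8.65
tool_pos: [0.5589, 0.3, 0.0825]
orientation: [180.0, 0.0, -11.3]
force: [0.2, 0.3, -5.9]
opening: 0.0599
gripper_force: 30.0
```

>>> move_arm(
  moves=[5, 0, 0, 0.2, 0, 0, 0, 5, 0, 0, 0.2, 0, 0, 0, 5, 0, 0, 0.2, 0, 0, 0, 5, 0, 0, 0, 0, 0, 0, 5, 0, 0, 0, 0, 0, 0],
)

```text
clock: 9.15
tool_pos: [0.5589, 0.3001, 0.0765]
orientation: [-180.0, -0.0, -11.3]
force: [0.9, 0.4, -6.7]
opening: 0.0597
gripper_force: 30.0
```

Both holes are on the pins without any contact force. I'll keep going down.

>>> move_arm(
  moves=[5, 0, 0, 0.2, 0, 0, 0, 5, 0, 0, 0.2, 0, 0, 0, 5, 0, 0, 0.1, 0, 0, 0, 5, 0, 0, 0, 0, 0, 0, 5, 0, 0, 0, 0, 0, 0],
)

```text
clock: 9.65
tool_pos: [0.5589, 0.3001, 0.0715]
orientation: [-180.0, -0.0, -11.3]
force: [1.3, -0.0, -7.1]
opening: 0.0597
gripper_force: 30.0
```

>>> move_arm(
  moves=[5, 0, 0, 0.05, 0, 0, 0, 5, 0, 0, 0.05, 0, 0, 0, 5, 0, 0, 0.05, 0, 0, 0, 5, 0, 0, 0, 0, 0, 0, 5, 0, 0, 0, 0, 0, 0],
)

```text
clock: 10.15
tool_pos: [0.5589, 0.3001, 0.0705]
orientation: [-180.0, -0.0, -11.3]
force: [-1.2, -1.3, -0.7]
opening: 0.06
gripper_force: 30.0
```

>>> move_arm(
  moves=[5, 0, 0, 0.05, 0, 0, 0, 5, 0, 0, 0, 0, 0, 0, 5, 0, 0, 0, 0, 0, 0],
)

```text
clock: 10.45
tool_pos: [0.5589, 0.3001, 0.0704]
orientation: [-180.0, -0.0, -11.3]
force: [-4.9, -0.9, 5.5]
opening: 0.0596
gripper_force: 30.0
```

>>> move_arm(
  moves=[8.7, 0, 0, 0, 0, 0, 0, 8.7, 0, 0, 0, 0, 0, 0, 8.7, 0, 0, 0, 0, 0, 0, 8.7, 0, 0, 0, 0, 0, 0, 8.7, 0, 0, 0, 0, 0, 0],
)

```text
clock: 10.95
tool_pos: [0.5589, 0.3, 0.0695]
orientation: [180.0, -0.0, -11.3]
force: [-0.6, 0.3, 0.6]
opening: 0.0866
gripper_force: 0.0
```

>>> move_arm(
  moves=[8.7, 0, 0, -1, 0, 0, 0, 8.7, 0, 0, -2, 0, 0, 0, 8.7, 0, 0, -4, 0, 0, 0, 8.7, 0, 0, -4, 0, 0, 0, 8.7, -3, 0, -2, 0, 0, 0, 8.7, -3, 0, -1, 0, 0, 0, 8.7, -2.6, 0, 0, 0, 0, 0, 8.7, 0, 0, 0, 0, 0, 0],
)

```text
clock: 11.75
tool_pos: [0.4725, 0.3173, 0.2115]
orientation: [-179.9, -0.0, -11.2]
force: [0.6, 0.9, -0.0]
opening: 0.0867
gripper_force: 0.0
```

```bash
python3 - <<'E'
from h import *
o=ctrl.get_obs(); print(o['clock'],o['tool_pos'],o['orientation'],o['force'],o['joint_pos'])
snap('wrist','w6')
# check plate / lid depths
for u,v in ((300,150),(320,170),(320,120),(320,200),(320,235)): print(u,v,px('w6',u,v).round(4))
E
```

```text
11.75 [0.47245092 0.31728635 0.21148617] [-1.79863772e+02 -3.50239429e-02 -1.11800075e+01] [ 0.57259632  0.86422628 -0.02891344] [ 5.35615066e+01  1.15104291e+01 -1.49659366e+01 -2.95888186e-02
 -6.33854888e+01  2.52717510e+01]
300 150 [0.526  0.3244 0.0971]
320 170 [0.5002 0.3113 0.0684]
320 120 [0.5478 0.3019 0.0982]
320 200 [0.4771 0.3158 0.0969]
320 235 [ 0.4031  0.3304 -0.001 ]
```

>>> move_arm(
  moves=[8.7, 0, 0, 0, 0, 0, 0.142, 8.7, 0, 0, 0, 0, 0, 0.142, 8.7, 0, 0, 0, 0, 0, 0.142, 8.7, 0, 0, 0, 0, 0, 0.142, 6, 0, 0, 0, 0, 0, 0.142, 4, 0, 0, 0, 0, 0, 0.142, 2, 0, 0, 0, 0, 0, 0.142, 1.5, 0, 0, 0, 0, 0, 0.142],
)

```text
clock: 12.6
tool_pos: [0.4752, 0.3167, 0.2097]
orientation: [-180.0, -0.0, -76.7]
force: [0.2, -1.2, 0.5]
opening: 0.0605
gripper_force: 0.0
```

>>> move_arm(
  moves=[1.5, 0, 0, 0, 0, 0, 0.142, 1.5, 0, 0, 0, 0, 0, 0.142, 1.5, 0, 0, 0, 0, 0, 0.142, 1.5, 0, 0, 0, 0, 0, 0.008, 1.5, 0, 0, 2, 0, 0, 0, 1.5, 0, 0, 2, 0, 0, 0, 1.5, 0, 0, 0, 0, 0, 0, 1.5, 0, 0, 0, 0, 0, 0],
)

```text
clock: 13.4
tool_pos: [0.4749, 0.3167, 0.1699]
orientation: [-180.0, -0.0, -101.1]
force: [-0.5, 0.3, 1.1]
opening: 0.015
gripper_force: 0.0
```

```bash
python3 - <<'E'
from h import *
o=ctrl.get_obs(); print(o['clock'],o['tool_pos'],o['orientation'],o['force'],o['opening'])
snap('wrist','w7')
E
```

```text
13.4 [0.47491425 0.31670501 0.16985583] [-1.79993200e+02 -4.56114250e-02 -1.01103147e+02] [-0.51831072  0.30527311  1.1153602 ] 0.015008368882477991
```

View pics/w7.png

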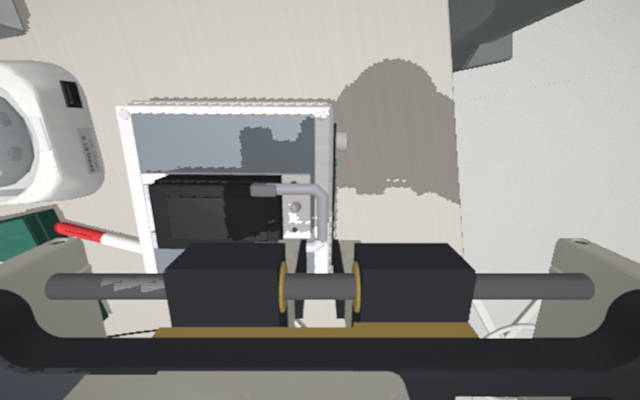

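This view shows the tray on its pins and the bar running vertically at about column 322, rows 190–240, midway between the fingers. I'll get its offset numerically.

```bash
python3 - <<'E'
from h import *
a=np.load('pics/w7.npz');g=cv2.cvtColor(a['p'],cv2.COLOR_RGB2GRAY)
for v in(205,215,225): print(v,g[v,312:334].tolist(),(a['d'][v,312:334:2]*1000).astype(int).tolist())
from scipy.spatial.transform import Rotation as R
Rt=R.from_euler('xyz',[180,0,-101.2],degrees=True).as_matrix()
t=np.array([.4749,.3167,.1699])
for u in(317,318,322,326,327): print(u,(Rt.T@(px('w7',u,215,.098)-t)*1000).round(1))
b=np.array([.5588,.3002,.096])-np.array([.981,-.1945,0])*.086; print(b,Rt.T@(b-t)*1000)
E
```

```text
205 [100, 106, 143, 181, 178, 154, 150, 159, 163, 168, 171, 171, 170, 165, 157, 149, 151, 162, 169, 150, 85, 54] [274, 274, 278, 230, 230, 230, 229, 228, 277, 293, 299]
215 [97, 105, 147, 185, 181, 154, 150, 158, 164, 168, 172, 171, 169, 164, 156, 153, 160, 166, 173, 161, 100, 71] [277, 278, 280, 233, 232, 232, 232, 232, 281, 295, 301]
225 [96, 103, 145, 184, 177, 151, 149, 160, 164, 168, 171, 171, 169, 162, 159, 189, 216, 183, 165, 147, 89, 117] [281, 280, 282, 235, 234, 235, 235, 236, 283, 300, 304]
317 [ 3.6 -2.6 71.9]
318 [ 3.6 -1.8 71.9]
322 [ 3.6  1.4 71.9]
326 [ 3.6  4.6 71.9]
327 [ 3.6  5.4 71.9]
[0.474434 0.316927 0.096   ] [-0.13216361  0.5012163  73.9       ]
```

>>> move_arm(
  moves=[1.5, 0, 0.09, 2, 0, 0, 0, 1.5, 0, 0, 2, 0, 0, 0, 1.5, 0, 0, 1.5, 0, 0, 0, 1.5, 0, 0, 1, 0, 0, 0, 1.5, 0, 0, 0.7, 0, 0, 0, 1.5, 0, 0, 0.7, 0, 0, 0, 1.5, 0, 0, 0, 0, 0, 0],
)

```text
clock: 14.15
tool_pos: [0.4735, 0.3169, 0.0902]
orientation: [180.0, -0.0, -101.2]
force: [-0.7, 0.2, 0.6]
opening: 0.0152
gripper_force: 0.0
```

>>> move_arm(
  moves=[0.5, 0, 0, 0, 0, 0, 0, 0.5, 0, 0, 0, 0, 0, 0, 0.5, 0, 0, 0, 0, 0, 0, 0.5, 0, 0, 0, 0, 0, 0],
)

```text
clock: 14.55
tool_pos: [0.4736, 0.3172, 0.0909]
orientation: [-180.0, 0.0, -101.2]
force: [-1.5, 1.3, 0.2]
opening: 0.0079
gripper_force: 30.0
```

>>> move_arm(
  moves=[0.5, 0, -0.08, -1.21, 0, 0, 0, 0.5, 0, -0.18, -1.2, 0, 0, 0, 0.5, 0, -0.29, -1.18, 0, 0, 0, 0.5, 0, 0, 0, 0, 0, 0, 0.5, 0, 0, 0, 0, 0, 0],
)

```text
clock: 15.05
tool_pos: [0.4793, 0.3162, 0.1271]
orientation: [-180.0, 0.1, -101.3]
force: [-1.1, 1.6, -0.8]
opening: 0.0081
gripper_force: 30.0
```

>>> move_arm(
  moves=[0.5, 0, -0.39, -1.15, 0, 0, 0, 0.5, 0, -0.49, -1.11, 0, 0, 0, 0.5, 0, -0.58, -1.06, 0, 0, 0, 0.5, 0, 0, 0, 0, 0, 0],
)

```text
clock: 15.45
tool_pos: [0.4943, 0.3133, 0.1617]
orientation: [-179.9, 0.1, -101.2]
force: [-6.5, 1.4, 1.5]
opening: 0.0079
gripper_force: 30.0
```

>>> move_arm(
  moves=[0.5, 0, -0.67, -1.01, 0, 0, 0, 0.5, 0, -0.76, -0.95, 0, 0, 0, 0.5, 0, -0.84, -0.88, 0, 0, 0, 0.5, 0, -0.91, -0.8, 0, 0, 0, 0.5, 0, 0, 0, 0, 0, 0, 0.5, 0, 0, 0, 0, 0, 0],
)

```text
clock: 16.05
tool_pos: [0.524, 0.3074, 0.1982]
orientation: [180.0, 0.1, -101.2]
force: [-13.6, 1.6, 13.4]
opening: 0.0075
gripper_force: 30.0
```

```bash
python3 - <<'E'
from h import *
o=ctrl.get_obs(); print(o['clock'],o['tool_pos'],o['orientation'],o['force'],o['opening'],o['gripper_force'])
snap('wrist','w8'); snap('scene','s2'); snap('top','t2')
# lid front/top in tray frame
c=np.array([.5587,.3002,.056]); x=np.array([.981,-.1945,0]); y=np.array([.1945,.981,0]); z=np.array([0,0,1])
for f in('w8','s2','t2'):
    a=np.load(f'pics/{f}.npz');F,cx,cy=a['k'];d=a['d'];v,u=np.mgrid[:400,:640]
    P=np.stack([(u-cx)/F*d,(v-cy)/F*d,d],-1)@a['T'][:3,:3].T+a['T'][:3,3]
    q=(P-c)@np.stack([x,y,z],1)
    dark=(a['p'].max(-1)<75)
    m=(d>0)&dark&(abs(q[...,1])<.026)&(q[...,0]>-.03)&(q[...,0]<.05)&(q[...,2]>.05)&(q[...,2]<.14)
    Q=q[m]; print(f,len(Q))
    if len(Q)>20:
        for _ in range(4):
            k=np.polyfit(Q[:,0],Q[:,2],1); r=Q[:,2]-np.polyval(k,Q[:,0]); Q=Q[abs(r)<max(.004,1.5*r.std())]
        print(np.degrees(np.arctan(k)),k,len(Q),r.std())
p=cv2.imread('pics/s2.png');w=cv2.imread('pics/w8.png')
cv2.imwrite('pics/fin.png',np.hstack([cv2.resize(p[90:290,200:400],None,fx=2.2,fy=2.2,interpolation=cv2.INTER_CUBIC),cv2.resize(w[60:260,170:330],None,fx=2.2,fy=2.2)]))
E
```

```text
16.05 [0.52397143 0.30735613 0.19823024] [ 1.79980923e+02  9.29579007e-02 -1.01224595e+02] [-13.59092274   1.58353532  13.35040612] 0.007532856573511752 30.00584989786148
w8 2749
[-48.36144996   6.0458142 ] [-1.12480188  0.10591275] 2644 0.0011327546645359403
s2 33
[-49.9455872    5.38249382] [-1.1894577   0.09421957] 31 0.0012793165181889349
t2 10
```

View pics/fin.png

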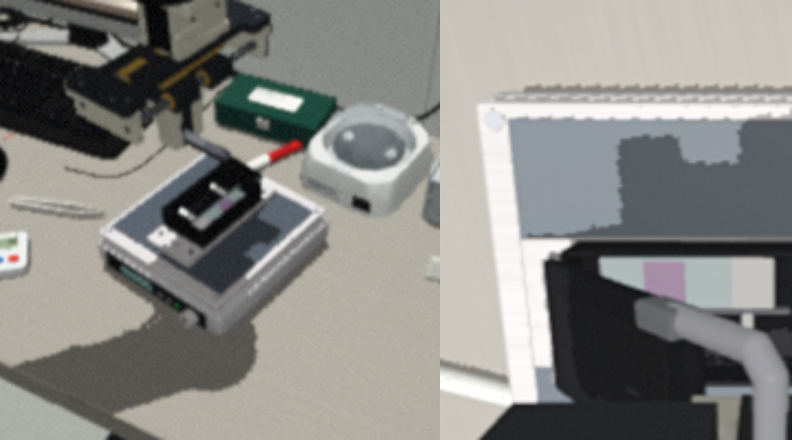

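The picture shows the lid open with the white and pink slide bed visible, the handle in the jaws and the tray still flat on the mat. The angle reads about 49–50°. A radial push of about 19 N remains, so I'll ease it off.

>>> move_arm(
  moves=[0.5, 0, 0.03, -0.05, 0, 0, 0, 0.5, 0, 0, 0, 0, 0, 0, 0.5, 0, 0, 0, 0, 0, 0],
)

```text
clock: 16.5
tool_pos: [0.5237, 0.3074, 0.1981]
orientation: [180.0, 0.1, -101.2]
force: [-10.7, 1.5, 8.9]
opening: 0.0078
gripper_force: 30.0
```

>>> move_arm(
  moves=[0.5, 0, 0.07, -0.08, 0, 0, 0, 0.5, 0, 0, 0, 0, 0, 0, 0.5, 0, 0, 0, 0, 0, 0, 0.5, 0, 0, 0, 0, 0, 0],
)

```text
clock: 16.9
tool_pos: [0.5235, 0.3074, 0.1981]
orientation: [-180.0, 0.0, -101.2]
force: [-6.9, 1.8, 4.9]
opening: 0.008
gripper_force: 30.0
```

```bash
python3 - <<'E'
from h import *
o=ctrl.get_obs(); print(o['clock'],o['tool_pos'],o['force'],o['opening'],o['gripper_force'])
snap('wrist','w9')
c=np.array([.5587,.3002,.056]); x=np.array([.981,-.1945,0]); y=np.array([.1945,.981,0]); z=np.array([0,0,1])
a=np.load('pics/w9.npz');F,cx,cy=a['k'];d=a['d'];v,u=np.mgrid[:400,:640]
P=np.stack([(u-cx)/F*d,(v-cy)/F*d,d],-1)@a['T'][:3,:3].T+a['T'][:3,3]
q=(P-c)@np.stack([x,y,z],1)
Q=q[(d>0)&(a['p'].max(-1)<75)&(abs(q[...,1])<.026)&(q[...,0]>-.03)&(q[...,0]<.05)&(q[...,2]>.05)&(q[...,2]<.14)]
for _ in range(6):
    k=np.polyfit(Q[:,0],Q[:,2],1); r=Q[:,2]-np.polyval(k,Q[:,0]); Q=Q[abs(r)<max(.002,1.5*r.std())]
print(np.degrees(np.arctan(k[0])),len(Q),Q.min(0),Q.max(0))
# total least squares
X=Q[:,[0,2]]-Q[:,[0,2]].mean(0); w=np.linalg.svd(X,full_matrices=False)[2][0]; print(np.degrees(np.arctan(w[1]/w[0])))
# tray front plate level
E2=q[(abs(q[...,1])<.028)&(q[...,0]>-.073)&(q[...,0]<-.053)&(q[...,2]>0)&(q[...,2]<.02)]; print('plate z',len(E2),np.median(E2[:,2]))
E
```

```text
16.9 [0.52353255 0.30736482 0.19808053] [-6.91878965  1.82610431  4.9289077 ] 0.008043961408574251 30.003443956375122
-48.30807370051111 2426 [-0.0298954  -0.02596514  0.05002288] [0.04842924 0.02549614 0.13917819]
-48.3439563720412
plate z 1054 0.0073969911738530555
```

```bash
python3 -c "
from plant import ctrl
print(ctrl.close_job())"
```

```text
the job is handed in; nothing more can be done
None
```

The tray is seated flush on both pins with its handle end towards the control panel. The gripper is holding the handle with the lid open at about 50° (estimates ran from 48 to 50.5°), and I've handed the job in.

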